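Stand the recipe board up on its kickstand

ROBOT

A 6-joint arm with a two-finger parallel gripper is mounted at the origin on the work surface. World frame = base frame: x ahead of the robot, y to its left, z up, the work surface at z = 0. Lengths are in m, angles in rad, forces in N, time in s.
With the tool pointing down it reaches from about 0.35 to 0.775 m from the base axis. Payload 5.5 kg.
Tool frame: the origin (TCP) lies at the very end of the fingers, on their centre line; the grasp point (between the pads) lies 19 mm behind it; z points along the fingers, y is the line along which they close (so a half turn about z gives the same grasp; the last joint's range is limited). The gripper opens to 85 mm and grips with 20 to 120 N. Pads are 22 mm wide; open, the fingers measure 114 mm over their backs; the gripper's body (76 mm by 85 mm) begins 54 mm behind the grasp point. The pads swing forward as they close: fully open they stand 13 mm farther back than shut.
Start: joints at [1.109, 0.313, 0.046, 1.304, 0, 1.431], TCP at [0.182, 0.546, 0.231] pointing down, gripper open.
Joint ranges: [-2.76, 2.76], [-0.86, 1.69], [-1.03, 1.26], [-2.2, 2.34], [-1.47, 1.5], [-3.14, 3.14]. Speed limits (rad/s): [2.57, 2.57, 3.14, 3.14, 3.14, 3.14].

INTERFACE

Orientations are given as a unit quaternion [w, x, y, z].
In Python, from workcell import get_state, read_camera, hand_in gives the robot as it stands.
- The arm moves only by the tool send_rows, never from a script. Its argument "increments" is a list of rows, each an object of numbers: "dx", "dy", "dz": the shift along the world's x, y, z in units of 25 mm (1.0 is 25 mm); "roll": the turn about the world's z in units of 8 degrees (1.0 is 8 degrees); "claw": the opening, from -1 (shut) to 1 (fully open). In form: [{"dx": .., "dy": .., "dz": .., "roll": .., "claw": ..}, ...]. A call has exactly 5 rows; each row is the pose to reach, as a shift and turn from the pose commanded when the call began; what a row does not reach only later rows make up. A row lasts 1/8 s, in which the tool goes at most 62.5 mm and 10.7 degrees, less where a joint would pass 70% of its speed; a pose out of reach is approached as far as the arm can. A call with a gripper value outside its range is refused whole. The fingers move at their own pace and stop on an object; "grip_force" is the grip in N (left out, the last holds). Time passes only in rows, so rows that repeat a pose let the fingers close, or fill a call up. It gives the time, the measured TCP pose, the force, the opening and the grip force at its end, in the units of the state.
- get_state(): the state, without advancing time (a new reading comes with each control period).
- read_camera(name): name is "side" or "top" or "wrist"; returns a dict with "image" (400x640x3 uint8, blue, green, red), "fx", "fy", "cx", "cy" (pixels), "world_to_cam" (4x4, takes a point from world to camera coordinates). Camera axes: x right, y up, looking along -z (the intrinsics and any distortion apply to the point x, -y, -z); pixel columns grow to the right and rows downward; lengths in m; the calibration is good to about 2 mm. The wrist camera is an equidistant fisheye: a pixel r from the principal point sees the ray r / f radians off the axis. A picture is of the moment at which its call begins. There is no depth.
- hand_in(): hands the job in; it is judged then, once.
The state is a dict: "clock": time; "joint_pos": joint angles; "qvel": joint speeds; "tau": joint torques, N m; "tcp_pos": TCP position; "orientation": TCP orientation; "wrist_force": force on the tool from outside, world axes, zero at the start; "ft_torque": the same for the moment, N m; "finger_gap": finger opening in m; "grip_force": force on a finger pad.
Only numpy, scipy, OpenCV 4.12 (cv2) and the standard library are available. Lean on these libraries where they do the work, as an engineer would, in place of code of your own. Each camera call takes 0.05 s, during which the arm holds its last target. There are 200 camera calls.

TASK

The wooden recipe board lies face down on the counter: first swing the leg on its back out to its stop, then take the board to the cork mat and set it down gently so that it stands by itself, leaning back on the leg. Its whole bottom edge and the leg's foot must be on the mat, about in the middle and square to it, with the recipe side looking away from the robot and the leg towards the robot; do not push or tip the spice jar, the tin or the salt bowl that stand between.

Things in the scene. Friction and masses are not known exactly. Their poses are not given: they have to be found in the camera images.
- board: Paddle-shaped wooden recipe board (0.35 kg): slab 160 x 150 x 20 mm, flat handle 34 mm wide, 60 mm long, 20 mm thick on its top edge. Starts face down, handle away from the robot. Origin: centre of the slab's recipe side. x runs from the bottom edge (-80 mm) to the top edge (80 mm) and handle end (140 mm), y along the bottom edge, z out of the back (at 20 mm).
- leg (a joint): Angle of the kickstand leg, a wooden flap 46 mm wide, 12 mm thick, 111 mm long, lying along the middle of the board's back, foot towards the bottom edge. 0 folded flat, firm stop at 0.72 rad, starts at 0 to 0.1. The hinge is slightly stiff (0.05 N m): the leg stays where left. It can be pinched across its 46 mm width; it lies straight on the back, with 0.5 mm to spare.
- leg_hinge (a point): Point on the leg's hinge axis, middle of the leg: at (25, 0, 26.5) mm in the board's frame. The hinge axis is the board's y axis; opening lifts the foot away from the back.
- leg_foot (a point): Centre of the leg's rounded foot (radius 6 mm, 46 mm wide), 105 mm from the hinge axis, at mid thickness; folded, it reaches 6 mm past the bottom edge.
- handle (a point): Middle of the board's handle: at (112, 0, 10) mm in the board's frame; x, y, z as the board's.
- corner_left (a point): End of the bottom edge of the board's back: at (-80, 75, 20) mm in the board's frame. The board stands on this edge and the foot, about 80 mm apart, leaning back about 15 degrees: turned about 105 degrees about y from lying, past vertical.
- corner_right (a point): Other end of the bottom edge of the board's back: at (-80, -75, 20) mm in the board's frame.
- mat: Flat cork mat fixed to the counter, 200 mm (x) by 220 mm (y), 4 mm thick. Origin: centre of its underside, on the counter. x points roughly away from the robot, z up.
- spice_jar: Bystander: glass spice jar, 48 mm across, 85 mm tall, origin under its centre.
- tin: Bystander: food tin, 68 mm across, 75 mm tall, origin under its centre.
- salt_bowl: Bystander: white salt bowl, 76 mm across, 40 mm tall, origin under its centre.

How it is judged:
By the outcome, as a careful person would: the job done as asked, in the order asked, and still so for the second after the job is handed in, with the robot touching nothing.
It also fails if it takes over 72 s, if anything falls off the work surface, if the arm or the gripper's body presses on something with over 40 N, if the wrist force passes 120 N, or if a joint passes its speed limit or range.

## Working session

There is one attempt and no reset: what is moved stays moved. The work goes in short steps, Python scripts to look and compute and a tool call to move; the robot and the scene stay as the last step left them, time stands still between calls to the robot, and variables do not carry over. Pictures are saved under pics/ and viewed, at most 10 in all, crops included, and the job is handed in when it is done.

Besides the shell and the picture viewer there is one more tool, called after "Emit:" as name([rows], argument=value, ...), one row to a line, values as JSON. send_rows: Moves the arm, as the interface text tells. Its arguments: {"type":"object","properties":{"increments":{"type":"array","items":{"type":"object","properties":{"dx":{"type":"number"},"dy":{"type":"number"},"dz":{"type":"number"},"roll":{"type":"number"},"claw":{"type":"number"}}}},"grip_force":{"type":"number"}},"required":["increments"]}

```bash
mkdir -p pics; ls; python3 - <<'E'
from workcell import *
import cv2,numpy as np
for n in("side","top"):
    c=read_camera(n);cv2.imwrite(f"pics/{n}0.png",c["image"]);print(n,c["fx"],c["fy"],c["cx"],c["cy"],np.round(c["world_to_cam"],4).tolist(),c.keys())
print(get_state())
E
```

```text
pics
side 386.7644916073819 386.7644916073819 316.12035445737354 201.86320639352482 [[-0.9387, -0.3445, -0.0131, 0.5304], [0.2452, -0.6939, 0.677, -0.1681], [-0.2424, 0.6323, 0.7358, -0.8147], [0.0, 0.0, 0.0, 1.0]] dict_keys(['image', 'fx', 'fy', 'cx', 'cy', 'world_to_cam'])
top 435.0855734917473 435.0855734917473 317.1752787429277 201.99267477275367 [[0.0294, -0.9994, 0.0171, -0.0068], [0.9904, 0.0315, 0.1349, -0.5388], [-0.1354, 0.013, 0.9907, -0.9552], [0.0, 0.0, 0.0, 1.0]] dict_keys(['image', 'fx', 'fy', 'cx', 'cy', 'world_to_cam'])
{'clock': 0.1, 'joint_pos': array([1.10939458e+00, 3.13931107e-01, 4.50734825e-02, 1.30360937e+00,
       1.48855520e-05, 1.43118794e+00]), 'qvel': array([-0.00079205, -0.00050233,  0.00434287, -0.00069563,  0.00022829,
       -0.00112118]), 'tau': array([ 2.22196373e-03, -4.81723559e+01,  2.99245155e+01,  1.26722440e-02,
       -1.36319691e-04,  7.27840870e-06]), 'tcp_pos': array([0.18165338, 0.54505887, 0.23048693]), 'orientation': array([-2.54370253e-04,  1.60203320e-01,  9.87083684e-01, -7.95696914e-04]), 'wrist_force': array([ 0.86163502,  0.2988914 , -0.37125442]), 'ft_torque': array([-0.01716788,  0.06848919,  0.00433789]), 'grip_force': 0.0, 'finger_gap': 0.08555180844165074}
```

View pics/top0.png

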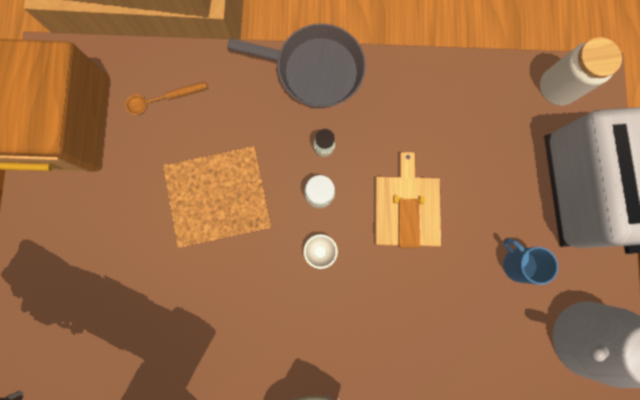

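View pics/side0.png

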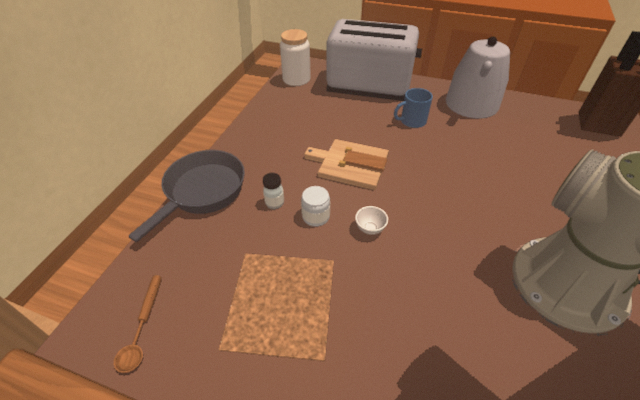

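```bash
cat > h.py <<'E'
from workcell import *
import cv2,numpy as np
def ray(c,u,v):
    M=np.array(c["world_to_cam"]);R,t=M[:3,:3],M[:3,3]
    d=np.array([(u-c["cx"])/c["fx"],-(v-c["cy"])/c["fy"],-1.])
    return -R.T@t,R.T@d
def onz(c,u,v,z):
    o,d=ray(c,u,v);return (o+d*(z-o[2])/d[2])
def proj(c,p):
    q=np.array(c["world_to_cam"])@np.append(p,1)
    return c["cx"]+c["fx"]*q[0]/-q[2],c["cy"]-c["fy"]*q[1]/-q[2]
E
python3 - <<'E'
from h import *
c=read_camera("top");im=c["image"];
for p in((390,230),(430,220),(410,225),(407,165),(210,200),(300,300),(320,190)):print(p,im[p[1],p[0]])
hsv=cv2.cvtColor(im,cv2.COLOR_BGR2HSV)
for p in((390,230),(430,220),(410,225),(407,165),(210,200),(300,300)):print(p,hsv[p[1],p[0]])
roi=np.zeros(im.shape[:2],np.uint8)
def comp(box,lo):
    x0,y0,x1,y1=box;m=np.zeros(im.shape[:2],np.uint8);m[y0:y1,x0:x1]=(hsv[y0:y1,x0:x1,2]>lo)*255
    m=cv2.morphologyEx(m,cv2.MORPH_CLOSE,np.ones((5,5)))
    return max(cv2.findContours(m,0,1)[0],key=cv2.contourArea)
m=comp((150,135,285,260),135)
r=cv2.minAreaRect(m);print("mat",r)
P=np.array([onz(c,*p,.004)[:2] for p in cv2.boxPoints(r)]);print(P,P.mean(0),np.linalg.norm(np.diff(P,axis=0),axis=1))
for e in np.diff(P,axis=0):print("ang",np.degrees(np.arctan2(e[1],e[0])))
b=comp((365,170,455,260),135);r=cv2.minAreaRect(b);print("board",r)
b=comp((365,140,455,260),135);print(cv2.boundingRect(b))
pts=b[:,0]
h=pts[(pts[:,1]<172)];print("handle u",h[:,0].min(),h[:,0].max(),h[:,1].min())
for u,v in((376,178),(440,178),(376,245),(440,245)):print(onz(c,u,v,.02))
cv2.imwrite("pics/crop1.png",cv2.resize(im[140:270,360:460],None,fx=4.5,fy=4.5,interpolation=cv2.INTER_CUBIC))
# bystanders
for n,u,v,z in(("jar",324,136,.085),("tin",320,189,.075),("bowl",320,250,.04)):print(n,onz(c,u,v,z))
E
```

```text
(390, 230) [107 183 239]
(430, 220) [115 198 247]
(410, 225) [ 54 124 200]
(407, 165) [123 211 249]
(210, 200) [ 74 134 199]
(300, 300) [ 77 111 163]
(320, 190) [228 239 241]
(390, 230) [ 17 141 239]
(430, 220) [ 19 136 247]
(410, 225) [ 14 186 200]
(407, 165) [ 21 129 249]
(210, 200) [ 14 160 199]
(300, 300) [ 12 135 163]
mat ((217.0, 197.0), (124.0, 134.0), 90.0)
[[0.69198735 0.41326093]
 [0.70302412 0.09366717]
 [0.40788195 0.08193827]
 [0.3987976  0.38948607]] [0.55042276 0.24458811] [0.31978427 0.29537513 0.30768193]
ang -88.02214827139827
ang -177.72427259646471
ang 91.69191057442968
board ((409.5, 214.5), (89.0, 89.0), 90.0)
(365, 140, 90, 120)
handle u 365 454 140
[ 0.60205755 -0.12656239  0.02      ]
[ 0.60698768 -0.27706875  0.02      ]
[ 0.44584765 -0.12830535  0.02      ]
[ 0.4502813  -0.27568686  0.02      ]
jar [ 6.79976340e-01 -4.80159449e-04  8.50000000e-02]
tin [0.56253269 0.00478791 0.075     ]
bowl [4.30096534e-01 1.78353150e-04 4.00000000e-02]
```

View pics/crop1.png

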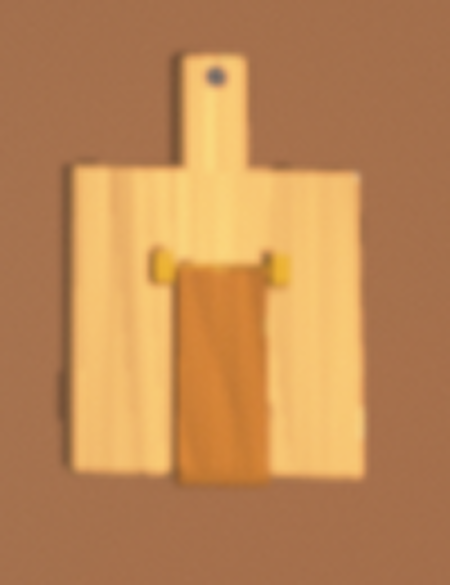

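```bash
python3 - <<'E'
from h import *
c=read_camera("top");im=c["image"]
def mk(mask,box):
    x0,y0,x1,y1=box;m=np.zeros(mask.shape,np.uint8);m[y0:y1,x0:x1]=mask[y0:y1,x0:x1]*255;return m
def fit(q):  # pixel edges -> world polygon
    return max(cv2.findContours(q,0,1)[0],key=cv2.contourArea)[:,0]
R=im[:,:,2].astype(int)
ms=mk(cv2.medianBlur(im,5)[:,:,2]>175,(150,135,285,260)); ms=cv2.morphologyEx(ms,cv2.MORPH_CLOSE,np.ones((7,7)))
p=fit(ms);W=np.array([onz(c,*q,.004)[:2] for q in p]).astype(np.float32)
r=cv2.minAreaRect(W);print("mat",r)
R=im[:,:,2]
bm=mk((R>205)&(im[:,:,1]>140),(365,140,455,260))
bm=cv2.morphologyEx(bm,cv2.MORPH_CLOSE,np.ones((3,3)))
p=fit(bm)
W=np.array([onz(c,*q,.02)[:2] for q in p]).astype(np.float32)
s=W[W[:,0]<0.612];print("slab",cv2.minAreaRect(s))
# left/right edges of handle & slab
for n,sel in(("handle",range(156,176)),("slab",range(182,242))):
    L=[];Q=[]
    for v in sel:
        uu=np.where(bm[v]>0)[0];L.append(onz(c,uu.min()-.5,v,.02)[:2]);Q.append(onz(c,uu.max()+.5,v,.02)[:2])
    for e in(L,Q):
        e=np.array(e);a=np.polyfit(e[:,0],e[:,1],1);print(n,"slope deg",np.degrees(np.arctan(a[0])),"y@.52",np.polyval(a,.52),"y@.64",np.polyval(a,.64))
print("xmax",W[:,0].max(),"xmin",W[:,0].min())
lm=mk((R>150)&(im[:,:,1]<150)&(im[:,:,0]<75),(390,195,430,255));q=fit(lm);print("leg",cv2.minAreaRect(np.array([onz(c,*a,.032)[:2] for a in q],np.float32)))
print("leg px",cv2.boundingRect(lm))
s=get_state();print(s["tcp_pos"])
E
```

```text
mat ((0.5505717992782593, 0.24701732397079468), (0.20201504230499268, 0.22242499887943268), 14.170402526855469)
slab ((0.5293869376182556, -0.20178145170211792), (0.16386261582374573, 0.1488071233034134), 0.6392579674720764)
handle slope deg 0.20166610181425104 y@.52 -0.1843821136653434 y@.64 -0.18395974342519827
handle slope deg -0.04869576062030134 y@.52 -0.21693629130222894 y@.64 -0.21703827948933588
slab slope deg -0.6421612523416199 y@.52 -0.127601237456486 y@.64 -0.12894623315620515
slab slope deg 0.909078051151687 y@.52 -0.27637778834840054 y@.64 -0.2744736599441471
xmax 0.6673572 xmin 0.44709235
leg ((0.49845874309539795, -0.20055663585662842), (0.12376078218221664, 0.054566219449043274), 0.9906543493270874)
leg px (393, 196, 29, 58)
[0.18172222 0.54519443 0.23073022]
```

Emit:
send_rows([
  {"dx": 1.74,"dy": -1.72,"dz": 0.4,"roll": 0.5,"claw": 0.3},
  {"dx": 3.48,"dy": -3.44,"dz": 0.8,"roll": 1,"claw": 0.3},
  {"dx": 5.22,"dy": -5.16,"dz": 0.8,"roll": 1.5,"claw": 0.3},
  {"dx": 6.96,"dy": -6.88,"dz": 0.8,"roll": 2,"claw": 0.3},
  {"dx": 8.7,"dy": -8.6,"dz": 0.8,"roll": 2.3,"claw": 0.3},
])

```text
clock: 0.82
tcp_pos: [0.4005, 0.329, 0.2513]
orientation: [0.0, -0.001, 1.0, 0.0]
wrist_force: [0.6, 0.4, -0.1]
finger_gap: 0.0557
grip_force: 0.0
```

Emit:
send_rows([
  {"dx": 0.3,"dy": -2.4,"dz": 0,"claw": 0.3},
  {"dx": 0.6,"dy": -4.8,"dz": 0,"claw": 0.3},
  {"dx": 0.9,"dy": -7.2,"dz": 0,"claw": 0.3},
  {"dx": 1.2,"dy": -9.6,"dz": 0,"claw": 0.3},
  {"dx": 1.5,"dy": -12,"dz": 0,"claw": 0.3},
])

```text
schema error: expected keys dx, dy, dz, roll, claw
```

Emit:
send_rows([
  {"dx": 0.3,"dy": -2.3,"dz": 0,"claw": 0.3},
  {"dx": 0.6,"dy": -4.6,"dz": 0,"claw": 0.3},
  {"dx": 0.9,"dy": -6.9,"dz": 0,"claw": 0.3},
  {"dx": 1.1,"dy": -9.1,"dz": 0,"claw": 0.3},
  {"dx": 1.1,"dy": -9.1,"dz": -1,"claw": 0.3},
])

```text
schema error: expected keys dx, dy, dz, roll, claw
```

Emit:
send_rows([
  {"dx": 0.3,"dy": -2.4,"dz": 0,"roll": 0,"claw": 0.3},
  {"dx": 0.6,"dy": -4.8,"dz": 0,"roll": 0,"claw": 0.3},
  {"dx": 0.9,"dy": -7.2,"dz": 0,"roll": 0,"claw": 0.3},
  {"dx": 1.2,"dy": -9.6,"dz": 0,"roll": 0,"claw": 0.3},
  {"dx": 1.5,"dy": -12,"dz": 0,"roll": 0,"claw": 0.3},
])

```text
clock: 1.45
tcp_pos: [0.4368, 0.0286, 0.2514]
orientation: [0.0, 0.0, 1.0, 0.0]
wrist_force: [0.5, 0.2, 0.4]
finger_gap: 0.0556
grip_force: 0.0
```

Emit:
send_rows([
  {"dx": 0.3,"dy": -2.3,"dz": 0,"roll": 0,"claw": 0.3},
  {"dx": 0.6,"dy": -4.6,"dz": 0,"roll": 0,"claw": 0.3},
  {"dx": 0.9,"dy": -6.9,"dz": 0,"roll": 0,"claw": 0.3},
  {"dx": 1.1,"dy": -9.1,"dz": 0,"roll": 0,"claw": 0.3},
  {"dx": 1.1,"dy": -9.1,"dz": -1,"roll": 0,"claw": 0.3},
])

```text
clock: 2.08
tcp_pos: [0.4658, -0.2017, 0.2271]
orientation: [0.002, 0.003, 1.0, -0.001]
wrist_force: [-0.7, 0.7, -0.7]
finger_gap: 0.0553
grip_force: 0.0
```

Emit:
send_rows([
  {"dx": 0,"dy": 0,"dz": -2,"roll": 0,"claw": 0.3},
  {"dx": 0,"dy": 0,"dz": -4,"roll": 0,"claw": 0.3},
  {"dx": 0,"dy": 0,"dz": -5.6,"roll": 0,"claw": 0.3},
  {"dx": 0,"dy": 0,"dz": -5.8,"roll": 0,"claw": 0.3},
  {"dx": 0,"dy": 0,"dz": -5.8,"roll": 0,"claw": 0.3},
])

```text
clock: 2.7
tcp_pos: [0.4647, -0.1972, 0.0821]
orientation: [0.0, 0.0, 1.0, -0.0]
wrist_force: [0.4, -0.2, -1.2]
finger_gap: 0.0556
grip_force: 0.0
```

```bash
python3 - <<'E'
from h import *
c=read_camera("wrist");cv2.imwrite("pics/w1.png",c["image"]);print(c["fx"],c["cx"],c["cy"],np.round(c["world_to_cam"],4).tolist())
s=get_state();print(s["tcp_pos"],s["finger_gap"])
E
```

```text
309.70691628693146 320.96811434955066 200.96568152691077 [[0.0014, 1.0, 0.0003, 0.1967], [-0.956, 0.0015, -0.2933, 0.4389], [-0.2933, 0.0001, 0.956, -0.1003], [0.0, 0.0, 0.0, 1.0]]
[ 0.46542857 -0.19760849  0.08285207] 0.0554660629114682
```

View pics/w1.png

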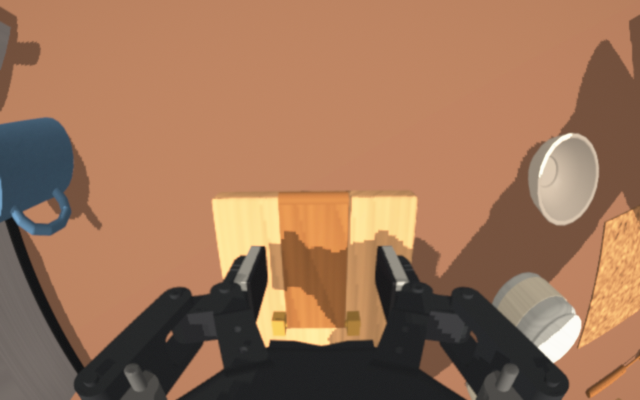

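Emit:
send_rows([
  {"dx": 0,"dy": -0.12,"dz": -0.7,"roll": 0,"claw": 0.3},
  {"dx": 0,"dy": -0.12,"dz": -1.4,"roll": 0,"claw": 0.3},
  {"dx": 0,"dy": -0.12,"dz": -1.9,"roll": 0,"claw": 0.3},
  {"dx": 0,"dy": -0.12,"dz": -2.1,"roll": 0,"claw": 0.3},
  {"dx": 0,"dy": -0.12,"dz": -2.1,"roll": 0,"claw": 0.3},
])

```text
clock: 3.38
tcp_pos: [0.4646, -0.2001, 0.0292]
orientation: [0.0, 0.0, 1.0, -0.0]
wrist_force: [0.9, -0.0, -0.1]
finger_gap: 0.0555
grip_force: 0.0
```

Emit:
send_rows([
  {"dx": 0,"dy": 0,"dz": -0.08,"roll": 0,"claw": 0.3},
  {"dx": 0,"dy": 0,"dz": -0.16,"roll": 0,"claw": 0.3},
  {"dx": 0,"dy": 0,"dz": -0.2,"roll": 0,"claw": 0.3},
  {"dx": 0,"dy": 0,"dz": -0.24,"roll": 0,"claw": 0.3},
  {"dx": 0,"dy": 0,"dz": -0.24,"roll": 0,"claw": 0.3},
])

```text
clock: 4.0
tcp_pos: [0.4643, -0.1999, 0.0227]
orientation: [-0.0, 0.0, 1.0, 0.0]
wrist_force: [0.6, 0.9, 0.4]
finger_gap: 0.0554
grip_force: 0.0
```

Emit:
send_rows([
  {"dx": 0,"dy": 0,"dz": -0.06,"roll": 0,"claw": 0.3},
  {"dx": 0,"dy": 0,"dz": -0.12,"roll": 0,"claw": 0.3},
  {"dx": 0,"dy": 0,"dz": -0.12,"roll": 0,"claw": 0},
  {"dx": 0,"dy": 0,"dz": -0.12,"roll": 0,"claw": -0.2},
  {"dx": 0,"dy": 0,"dz": -0.12,"roll": 0,"claw": -0.2},
], grip_force=20)

```text
clock: 4.62
tcp_pos: [0.4643, -0.2001, 0.0198]
orientation: [-0.0, 0.0, 1.0, -0.0]
wrist_force: [-1.3, -0.8, -1.0]
finger_gap: 0.0452
grip_force: 27.0
```

Emit:
send_rows([
  {"dx": 0,"dy": 0,"dz": 0.26,"roll": 0,"claw": -0.2},
  {"dx": 0.04,"dy": 0,"dz": 0.52,"roll": 0,"claw": -0.2},
  {"dx": 0.09,"dy": 0,"dz": 0.78,"roll": 0,"claw": -0.2},
  {"dx": 0.16,"dy": 0,"dz": 1.04,"roll": 0,"claw": -0.2},
  {"dx": 0.16,"dy": 0,"dz": 1.04,"roll": 0,"claw": -0.2},
], grip_force=20)

```text
clock: 5.25
tcp_pos: [0.4691, -0.2003, 0.0466]
orientation: [0.001, 0.0, 1.0, -0.0]
wrist_force: [0.1, -0.1, -3.4]
finger_gap: 0.0456
grip_force: 26.6
```

```bash
python3 - <<'E'
from h import *
s=get_state();print(s["tcp_pos"],s["finger_gap"],s["wrist_force"],s["ft_torque"])
a=read_camera("side")["image"][120:210,290:420];b=read_camera("top")["image"][140:260,350:460]
cv2.imwrite("pics/l1.png",np.hstack([cv2.resize(a,(390*1,270)),cv2.resize(b,(295,270))]))
E
```

```text
[ 0.4691044  -0.20030264  0.04657978] 0.045608150010520515 [ 0.13588397 -0.08441465 -3.44258582] [-0.00170158  0.22731899 -0.0123391 ]
```

View pics/l1.png

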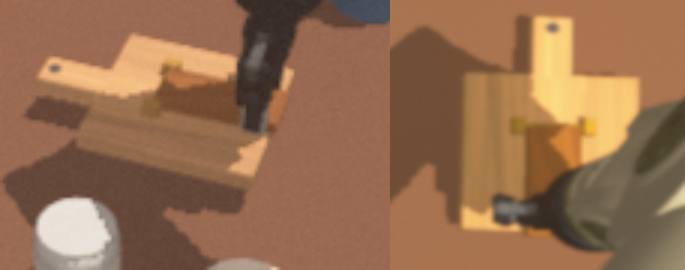

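Emit:
send_rows([
  {"dx": -0.08,"dy": 0,"dz": -0.5,"roll": 0,"claw": -0.2},
  {"dx": -0.16,"dy": 0,"dz": -0.8,"roll": 0,"claw": -0.2},
  {"dx": -0.16,"dy": 0,"dz": -1.0,"roll": 0,"claw": -0.2},
  {"dx": -0.16,"dy": 0,"dz": -1.04,"roll": 0,"claw": -0.2},
  {"dx": -0.16,"dy": 0,"dz": -1.04,"roll": 0,"claw": 0.3},
], grip_force=20)

```text
clock: 5.98
tcp_pos: [0.4652, -0.2004, 0.0202]
orientation: [0.001, 0.0, 1.0, -0.0]
wrist_force: [0.1, -0.8, -0.5]
finger_gap: 0.0554
grip_force: 0.0
```

Emit:
send_rows([
  {"dx": 0,"dy": 0,"dz": 0,"roll": 0,"claw": 0.3},
  {"dx": -0.5,"dy": 0,"dz": 0,"roll": 0,"claw": 0.3},
  {"dx": -1.12,"dy": 0,"dz": 0,"roll": 0,"claw": 0.3},
  {"dx": -1.12,"dy": 0,"dz": 0,"roll": 0,"claw": 0.3},
  {"dx": -1.12,"dy": 0,"dz": 0,"roll": 0,"claw": 0.1},
], grip_force=20)

```text
clock: 6.6
tcp_pos: [0.4362, -0.2, 0.02]
orientation: [0.0, 0.001, 1.0, 0.0]
wrist_force: [-1.0, 1.0, 0.4]
finger_gap: 0.0469
grip_force: 0.5
```

```bash
python3 - <<'E'
from h import *
s=get_state();print(s["tcp_pos"],s["finger_gap"],s["wrist_force"],s["grip_force"])
c=read_camera("wrist");cv2.imwrite("pics/w2.png",c["image"][150:400,150:500])
E
```

```text
[ 0.43623807 -0.20003292  0.01999786] 0.046894791767623345 [-1.04758226  1.01674946  0.43755983] 0.45394085347652435
```

View pics/w2.png

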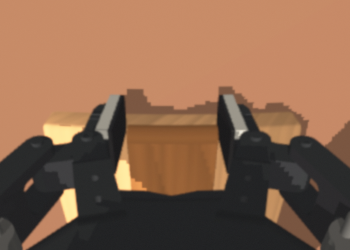

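Emit:
send_rows([
  {"dx": 0,"dy": 0,"dz": 0,"roll": 0,"claw": 0.08},
  {"dx": 0,"dy": 0,"dz": 0,"roll": 0,"claw": 0.07},
  {"dx": 0,"dy": 0,"dz": 0,"roll": 0,"claw": 0.06},
  {"dx": 0,"dy": 0,"dz": 0,"roll": 0,"claw": 0.06},
  {"dx": 0,"dy": 0,"dz": 0,"roll": 0,"claw": 0.06},
], grip_force=20)

```text
clock: 7.28
tcp_pos: [0.4365, -0.1998, 0.0198]
orientation: [0.0, 0.0, 1.0, 0.0]
wrist_force: [0.6, 2.5, 2.1]
finger_gap: 0.0455
grip_force: 8.0
```

Emit:
send_rows([
  {"dx": 0,"dy": 0,"dz": 0.2,"roll": 0,"claw": 0.06},
  {"dx": 0.02,"dy": 0,"dz": 0.43,"roll": 0,"claw": 0.06},
  {"dx": 0.05,"dy": 0,"dz": 0.65,"roll": 0,"claw": 0.06},
  {"dx": 0.09,"dy": 0,"dz": 0.86,"roll": 0,"claw": 0.06},
  {"dx": 0.09,"dy": 0,"dz": 0.86,"roll": 0,"claw": 0.06},
], grip_force=20)

```text
clock: 7.9
tcp_pos: [0.4388, -0.2003, 0.0419]
orientation: [0.0, 0.0, 1.0, -0.0]
wrist_force: [-0.6, -0.1, -1.1]
finger_gap: 0.0454
grip_force: 7.9
```

```bash
python3 - <<'E'
from h import *
s=get_state();print(s["tcp_pos"],s["finger_gap"],s["wrist_force"],s["ft_torque"])
a=read_camera("side")["image"][120:210,290:420];b=read_camera("top")["image"][140:260,350:460]
cv2.imwrite("pics/l2.png",np.hstack([cv2.resize(a,(390*1,270)),cv2.resize(b,(295,270))]))
E
```

```text
[ 0.4388252  -0.20029523  0.04185576] 0.045403962483733865 [-0.56023636 -0.06793827 -1.09358161] [ 0.09054335  0.17313805 -0.00823627]
```

View pics/l2.png

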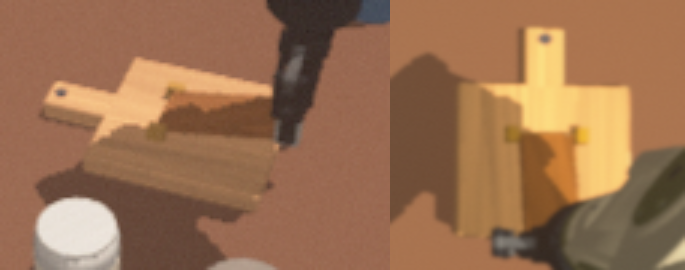

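Emit:
send_rows([
  {"dx": 0.08,"dy": 0,"dz": 0.31,"roll": 0,"claw": 0.06},
  {"dx": 0.17,"dy": 0,"dz": 0.62,"roll": 0,"claw": 0.06},
  {"dx": 0.3,"dy": 0,"dz": 0.92,"roll": 0,"claw": 0.06},
  {"dx": 0.44,"dy": 0,"dz": 1.21,"roll": 0,"claw": 0.06},
  {"dx": 0.67,"dy": 0,"dz": 1.58,"roll": 0,"claw": 0.06},
], grip_force=20)

```text
clock: 8.62
tcp_pos: [0.4555, -0.2, 0.0814]
orientation: [-0.0, 0.0, 1.0, 0.0]
wrist_force: [-0.8, 1.2, -1.4]
finger_gap: 0.0453
grip_force: 8.0
```

Emit:
send_rows([
  {"dx": 0.13,"dy": 0,"dz": 0.18,"roll": 0,"claw": 0.06},
  {"dx": 0.26,"dy": 0,"dz": 0.34,"roll": 0,"claw": 0.06},
  {"dx": 0.36,"dy": 0,"dz": 0.44,"roll": 0,"claw": 0.06},
  {"dx": 0.43,"dy": 0,"dz": 0.54,"roll": 0,"claw": 0.06},
  {"dx": 0.43,"dy": 0,"dz": 0.54,"roll": 0,"claw": 0.06},
], grip_force=20)

```text
clock: 9.25
tcp_pos: [0.4664, -0.2, 0.0942]
orientation: [0.0, 0.0, 1.0, 0.0]
wrist_force: [0.4, -0.2, -2.4]
finger_gap: 0.0456
grip_force: 8.2
```

```bash
python3 - <<'E'
from h import *
s=get_state();print(s["tcp_pos"],s["finger_gap"],s["wrist_force"],s["ft_torque"])
a=read_camera("side")["image"][120:210,290:420];b=read_camera("top")["image"][140:260,350:460]
cv2.imwrite("pics/l3.png",np.hstack([cv2.resize(a,(390*1,270)),cv2.resize(b,(295,270))]))
E
```

```text
[ 0.46641116 -0.1999559   0.094204  ] 0.04558168281522605 [ 0.44920132 -0.20742484 -2.41381672] [ 0.01185215  0.03522187 -0.0143054 ]
```

View pics/l3.png

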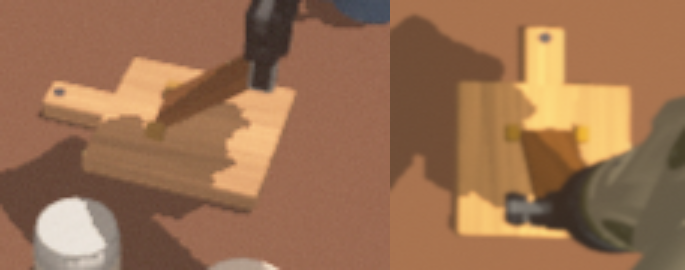

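Emit:
send_rows([
  {"dx": 0.04,"dy": 0,"dz": 0.06,"roll": 0,"claw": 0.06},
  {"dx": 0.08,"dy": 0,"dz": 0.12,"roll": 0,"claw": 0.06},
  {"dx": 0.1,"dy": 0,"dz": 0.16,"roll": 0,"claw": 0.06},
  {"dx": 0.1,"dy": 0,"dz": 0.16,"roll": 0,"claw": 0.06},
  {"dx": 0.1,"dy": 0,"dz": 0.16,"roll": 0,"claw": 0.06},
], grip_force=20)

```text
clock: 9.98
tcp_pos: [0.4686, -0.2, 0.0983]
orientation: [-0.0, 0.0, 1.0, 0.0]
wrist_force: [-0.2, -0.6, -2.1]
finger_gap: 0.0452
grip_force: 8.2
```

```bash
python3 - <<'E'
from h import *
s=get_state();print(s["tcp_pos"],s["wrist_force"],s["ft_torque"])
E
```

```text
[ 0.46857152 -0.1999834   0.09831436] [-0.15740422 -0.63802835 -2.08133291] [0.00939819 0.20499946 0.01552477]
```

Emit:
send_rows([
  {"dx": -0.1,"dy": 0,"dz": -0.16,"roll": 0,"claw": 0.06},
  {"dx": -0.1,"dy": 0,"dz": -0.16,"roll": 0,"claw": 0.2},
  {"dx": -0.1,"dy": 0,"dz": -0.16,"roll": 0,"claw": 0.3},
  {"dx": -0.1,"dy": 0,"dz": 0.5,"roll": 0,"claw": 0.3},
  {"dx": -0.1,"dy": 0,"dz": 2,"roll": 0,"claw": 0.3},
], grip_force=20)

```text
clock: 10.6
tcp_pos: [0.4651, -0.1994, 0.1476]
orientation: [-0.001, 0.0, 1.0, 0.001]
wrist_force: [0.5, -0.3, -0.0]
finger_gap: 0.0555
grip_force: 0.0
```

Emit:
send_rows([
  {"dx": -0.5,"dy": 2,"dz": 1.5,"roll": 0,"claw": 0.3},
  {"dx": -0.5,"dy": 4,"dz": 2,"roll": 0,"claw": 0.3},
  {"dx": -0.5,"dy": 6,"dz": 2,"roll": 0,"claw": 0.3},
  {"dx": -0.5,"dy": 6,"dz": 2,"roll": 0,"claw": 0.3},
  {"dx": -0.5,"dy": 6,"dz": 2,"roll": 0,"claw": 0.3},
], grip_force=20)

```text
clock: 11.22
tcp_pos: [0.454, -0.0502, 0.1986]
orientation: [0.0, -0.0, 1.0, -0.0]
wrist_force: [0.2, -0.5, -1.0]
finger_gap: 0.0554
grip_force: 0.0
```

```bash
python3 - <<'E'
from h import *
s=get_state();print(s["tcp_pos"])
c=read_camera("top");im=c["image"];R=im[:,:,2]
cv2.imwrite("pics/t4.png",np.hstack([cv2.resize(im[135:265,350:460],(500,590)),cv2.resize(read_camera("side")["image"][120:210,300:400],(300,590))[:, :]]))
bm=np.zeros(R.shape,np.uint8);bm[140:260,365:455]=(((R>205)&(im[:,:,1]>140))[140:260,365:455])*255
for v in(157,160,163,166,169,172,174):
    uu=np.where(bm[v,395:420]>0)[0]+395
    print(v,uu.min(),uu.max(),onz(c,uu.min()-.5,v,.02)[:2],onz(c,uu.max()+.5,v,.02)[:2])
col=np.where(bm[140:250,405:411].any(1))[0];print("handle end v",col.min()+140,onz(c,408,col.min()+139.5,.02))
for v in(185,195,205,215,225,235):
    uu=np.where(bm[v]>0)[0];print(v,uu.min(),uu.max(),onz(c,uu.min()-.5,v,.02)[:2],onz(c,uu.max()+.5,v,.02)[:2])
# mat edge fits
mm=np.zeros(R.shape,np.uint8);mm[135:260,150:285]=(cv2.medianBlur(im,5)[:,:,2]>178)[135:260,150:285]*255
mm=cv2.morphologyEx(cv2.morphologyEx(mm,cv2.MORPH_CLOSE,np.ones((7,7))),cv2.MORPH_OPEN,np.ones((7,7)))
p=max(cv2.findContours(mm,0,1)[0],key=cv2.contourArea);q=cv2.approxPolyDP(p,8,True)[:,0];print("matpoly",q.tolist())
W=np.array([onz(c,*a,.004)[:2] for a in q]);print(W, W.mean(0))
E
```

```text
[ 0.45399621 -0.05018364  0.19859739]
157 401 414 [ 0.65433669 -0.18390928] [ 0.65545088 -0.21705141]
160 404 414 [ 0.64733374 -0.19102672] [ 0.64820522 -0.21704525]Traceback (most recent call last):
  File "<stdin>", line 8, in <module>
    return umr_minimum(a, axis, None, out, keepdims, initial, where)
ValueError: zero-size array to reduction operation minimum which has no identity
```

View pics/t4.png

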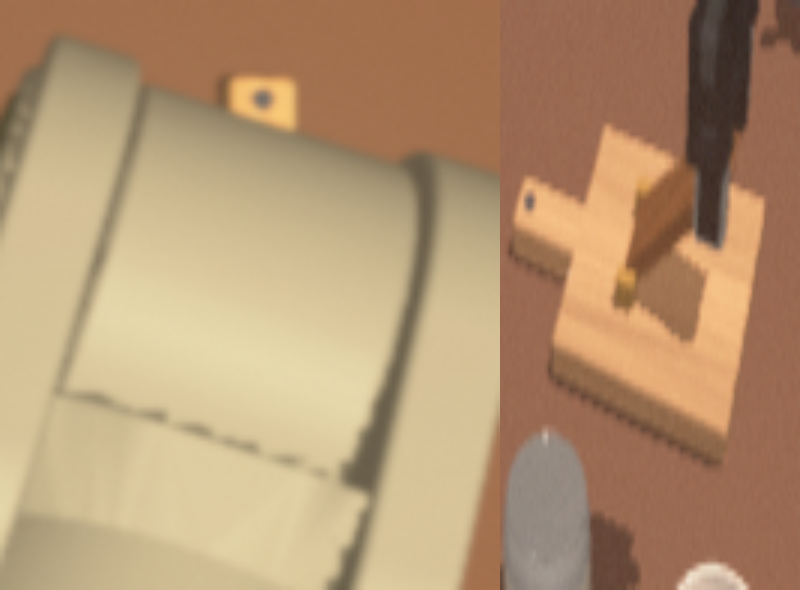

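Emit:
send_rows([
  {"dx": 1.8,"dy": -1.5,"dz": 0,"roll": 0,"claw": 0.3},
  {"dx": 3.6,"dy": -3,"dz": 0,"roll": 0,"claw": 0.3},
  {"dx": 5.4,"dy": -4.5,"dz": -1,"roll": 0,"claw": 0.3},
  {"dx": 7.2,"dy": -6,"dz": -2,"roll": 0,"claw": 0.3},
  {"dx": 7.52,"dy": -6.01,"dz": -4,"roll": 0,"claw": 0.3},
], grip_force=20)

```text
clock: 11.95
tcp_pos: [0.6457, -0.2064, 0.0982]
orientation: [0.003, 0.003, 1.0, -0.002]
wrist_force: [0.5, 1.3, -0.5]
finger_gap: 0.0553
grip_force: 0.0
```

```bash
python3 - <<'E'
from h import *
c=read_camera("wrist");print(get_state()["tcp_pos"],get_state()["joint_pos"].round(2))
im=c["image"];R=im[:,:,2]
def fonz(c,u,v,z):
    M=np.array(c["world_to_cam"]);a,b=u-c["cx"],v-c["cy"];r=np.hypot(a,b)+1e-9;t=r/c["fx"]
    d=M[:3,:3].T@np.array([np.sin(t)*a/r,-np.sin(t)*b/r,-np.cos(t)]);o=-M[:3,:3].T@M[:3,3];return o+d*(z-o[2])/d[2]
m=((R>205)&(im[:,:,1]>140)).astype(np.uint8)
# expected handle centre pixel scan: rows
for v in range(200,330,12):
    uu=np.where(m[v,260:385])[0]+260
    if len(uu):print(v,uu.min(),uu.max(),fonz(c,uu.min()-.5,v,.02)[:2].round(4),fonz(c,uu.max()+.5,v,.02)[:2].round(4))
c=read_camera("top");t=cv2.imread("pics/top0.png")
g=cv2.medianBlur(t,5)[:,:,2]
mm=np.zeros(g.shape,np.uint8);mm[135:260,150:285]=(g>178)[135:260,150:285]*255
mm=cv2.morphologyEx(cv2.morphologyEx(mm,cv2.MORPH_CLOSE,np.ones((7,7))),cv2.MORPH_OPEN,np.ones((7,7)))
p=max(cv2.findContours(mm,0,1)[0],key=cv2.contourArea);q=cv2.approxPolyDP(p,8,True)[:,0];print("matpoly",q.tolist())
W=np.array([onz(c,*a,.004)[:2] for a in q]);print(W.round(4), W.mean(0))
for e in np.roll(W,-1,0)-W:print(np.linalg.norm(e),np.degrees(np.arctan2(e[1],e[0])))
E
```

```text
[ 0.64062709 -0.20296396  0.0886671 ] [-0.43  0.57  0.1   1.1   0.   -0.42]
200 308 351 [ 0.6382 -0.2167] [ 0.6384 -0.1839]
212 308 351 [ 0.6477 -0.2169] [ 0.6479 -0.1837]
224 309 350 [ 0.6574 -0.2164] [ 0.6577 -0.1842]
236 316 347 [ 0.6675 -0.2112] [ 0.6677 -0.1863]
matpoly [[253, 147], [164, 165], [178, 246], [269, 227]]
[[0.6709 0.1665]
 [0.6201 0.3744]
 [0.4304 0.3276]
 [0.4808 0.1198]] [0.5505496  0.24708081]
0.2140984266550581 103.74622492788184
0.1953183243896997 -166.14294418974234
0.21385397682813223 -76.37415215798725
0.19576730592700883 13.78511958940942
```

Emit:
send_rows([
  {"dx": 0,"dy": 0,"dz": -1.2,"roll": 0,"claw": 0.3},
  {"dx": 0,"dy": 0,"dz": -2.4,"roll": 0,"claw": 0.3},
  {"dx": 0,"dy": 0,"dz": -3.3,"roll": 0,"claw": 0.2},
  {"dx": 0,"dy": 0,"dz": -3.7,"roll": 0,"claw": 0},
  {"dx": 0,"dy": 0,"dz": -3.75,"roll": 0,"claw": -0.15},
], grip_force=20)

```text
clock: 12.68
tcp_pos: [0.6414, -0.2006, 0.0052]
orientation: [-0.0, 0.001, 1.0, 0.0]
wrist_force: [0.5, 0.3, 0.5]
finger_gap: 0.0363
grip_force: 0.0
```

Emit:
send_rows([
  {"dx": 0,"dy": 0,"dz": 0,"roll": 0,"claw": -0.18},
  {"dx": 0,"dy": 0,"dz": 0,"roll": 0,"claw": -0.2},
  {"dx": 0,"dy": 0,"dz": 0,"roll": 0,"claw": -0.22},
  {"dx": 0,"dy": 0,"dz": 0,"roll": 0,"claw": -0.23},
  {"dx": 0,"dy": 0,"dz": 0,"roll": 0,"claw": -0.23},
], grip_force=20)

```text
clock: 13.3
tcp_pos: [0.6424, -0.2004, 0.006]
orientation: [0.001, 0.0, 1.0, -0.0]
wrist_force: [-0.3, 2.1, 6.8]
finger_gap: 0.0333
grip_force: 19.8
```

Emit:
send_rows([
  {"dx": 0,"dy": 0,"dz": 0.1,"roll": 0,"claw": -0.215},
  {"dx": -0.09,"dy": 0,"dz": 0.78,"roll": 0,"claw": -0.215},
  {"dx": -0.25,"dy": 0,"dz": 1.54,"roll": 0,"claw": -0.215},
  {"dx": -0.49,"dy": 0,"dz": 2.28,"roll": 0,"claw": -0.215},
  {"dx": -0.49,"dy": 0,"dz": 2.28,"roll": 0,"claw": -0.215},
], grip_force=20)

```text
clock: 13.92
tcp_pos: [0.6305, -0.201, 0.0646]
orientation: [0.002, 0.0, 1.0, -0.001]
wrist_force: [3.0, -0.2, -0.6]
finger_gap: 0.0339
grip_force: 16.0
```

```bash
cat > tilt.py <<'E'
# board tilt by side view: bottom-left corner region; print lowest slab corner pixels and expected ones for a given alpha
from h import *
s=get_state();print(s["tcp_pos"].round(4),s["wrist_force"].round(1),s["ft_torque"].round(2),s["grip_force"])
c=read_camera("side");im=c["image"];R=im[:,:,2].astype(int);G=im[:,:,1].astype(int);B=im[:,:,0].astype(int)
hsv=cv2.cvtColor(im,cv2.COLOR_BGR2HSV)
m=((hsv[:,:,0]>13)&(hsv[:,:,0]<25)&(hsv[:,:,1]>95)&(R>120)).astype(np.uint8)
m=cv2.morphologyEx(m,cv2.MORPH_OPEN,np.ones((3,3)));m[:, :230]=0;m[:60]=0;m[230:]=0
p=max(cv2.findContours(m,0,1)[0],key=cv2.contourArea);print("area",cv2.contourArea(p),cv2.approxPolyDP(p,3,True)[:,0].tolist())
px,pz=s["tcp_pos"][0],s["tcp_pos"][2]+.008
for a in np.radians([0,15,30,45,60,75,90,105]):
    f=lambda bx,by,bz:np.round(proj(c,[px+(bx-.114)*np.cos(a)-(bz-.010)*np.sin(a),s["tcp_pos"][1]+by,pz+(bx-.114)*np.sin(a)+(bz-.010)*np.cos(a)]),0).astype(int).tolist()
    print(round(np.degrees(a)),"bottom L/R back",f(-.08,.075,.02),f(-.08,-.075,.02),"top L",f(.08,.075,.02),"face bottomL",f(-.08,.075,0))
E
python3 tilt.py
```

```text
[ 0.6305 -0.201   0.0646] [ 3.  -0.2 -0.6] [-0.   -0.33  0.  ] 16.016795933246613
area 1381.5 [[321, 135], [328, 146], [323, 160], [375, 185], [386, 152], [370, 153], [379, 163], [374, 174], [352, 161], [345, 151], [349, 140], [360, 137], [340, 127], [332, 138]]
0 bottom L/R back [383, 168] [396, 132] top L [321, 154] face bottomL [382, 174]
15 bottom L/R back [379, 182] [392, 147] top L [322, 157] face bottomL [377, 187]
30 bottom L/R back [371, 194] [384, 158] top L [321, 159] face bottomL [367, 198]
45 bottom L/R back [359, 202] [373, 167] top L [320, 162] face bottomL [354, 204]
60 bottom L/R back [345, 207] [360, 172] top L [318, 163] face bottomL [339, 207]
75 bottom L/R back [330, 208] [345, 174] top L [316, 164] face bottomL [324, 207]
90 bottom L/R back [314, 206] [330, 172] top L [313, 165] face bottomL [307, 204]
105 bottom L/R back [298, 200] [315, 168] top L [309, 164] face bottomL [291, 198]
```

Emit:
send_rows([
  {"dx": -0.46,"dy": 0,"dz": 0.99,"roll": 0,"claw": -0.21},
  {"dx": -1.09,"dy": 0,"dz": 1.97,"roll": 0,"claw": -0.21},
  {"dx": -1.86,"dy": 0,"dz": 2.85,"roll": 0,"claw": -0.21},
  {"dx": -2.76,"dy": 0,"dz": 3.6,"roll": 0,"claw": -0.21},
  {"dx": -2.76,"dy": 0,"dz": 3.6,"roll": 0,"claw": -0.21},
], grip_force=20)

```text
clock: 14.6
tcp_pos: [0.5599, -0.2004, 0.1528]
orientation: [0.001, 0.001, 1.0, -0.0]
wrist_force: [1.3, 0.2, 0.7]
finger_gap: 0.0338
grip_force: 9.3
```

```bash
python3 tilt.py
```

```text
[ 0.5599 -0.2004  0.1528] [1.3 0.2 0.7] [ 0.05 -0.09 -0.02] 9.255878180265427
area 464.0 [[349, 119], [354, 127], [349, 131], [353, 142], [361, 151], [367, 150], [365, 137], [376, 132], [362, 116], [365, 130], [358, 120]]
0 bottom L/R back [419, 146] [430, 109] top L [350, 131] face bottomL [417, 153]
15 bottom L/R back [413, 163] [424, 126] top L [350, 135] face bottomL [410, 168]
30 bottom L/R back [403, 176] [414, 139] top L [349, 138] face bottomL [398, 180]
45 bottom L/R back [389, 185] [401, 149] top L [348, 140] face bottomL [383, 188]
60 bottom L/R back [373, 191] [386, 155] top L [346, 142] face bottomL [366, 192]
75 bottom L/R back [355, 192] [370, 157] top L [343, 144] face bottomL [348, 192]
90 bottom L/R back [337, 190] [353, 156] top L [339, 144] face bottomL [330, 189]
105 bottom L/R back [320, 185] [337, 152] top L [336, 144] face bottomL [313, 182]
```

Emit:
send_rows([
  {"dx": -0.66,"dy": 0,"dz": 0.42,"roll": 0,"claw": -0.21},
  {"dx": -1.35,"dy": 0,"dz": 0.78,"roll": 0,"claw": -0.21},
  {"dx": -2.08,"dy": 0,"dz": 1.06,"roll": 0,"claw": -0.21},
  {"dx": -2.83,"dy": 0,"dz": 1.27,"roll": 0,"claw": -0.21},
  {"dx": -2.83,"dy": 0,"dz": 1.27,"roll": 0,"claw": -0.21},
], grip_force=20)

```text
clock: 15.28
tcp_pos: [0.4879, -0.2, 0.1836]
orientation: [-0.0, 0.001, 1.0, 0.0]
wrist_force: [0.5, 0.1, -2.8]
finger_gap: 0.034
grip_force: 10.2
```

```bash
cat > mask.py <<'E'
from h import *
c=read_camera("side");cv2.imwrite("pics/side_last.png",c["image"])
im=c["image"].astype(float)+1;b=im[:,:,0]/im[:,:,2];g=im[:,:,1]/im[:,:,2]
print("counter",b[200,440],g[200,440])
for v in range(95,205,8):print(v," ".join("%2d/%3d"%(100*b[v,u],im[v,u,2]) for u in range(300,430,8)))
E
python3 tilt.py; python3 mask.py
```

```text
[ 0.4879 -0.2     0.1836] [ 0.5  0.1 -2.8] [-0.04 -0.17 -0.03] 10.23549735546112
area 55.0 [[382, 141], [376, 143], [377, 151], [383, 149]]
0 bottom L/R back [456, 142] [463, 104] top L [382, 127] face bottomL [453, 149]
15 bottom L/R back [448, 159] [456, 121] top L [382, 130] face bottomL [444, 165]
30 bottom L/R back [436, 173] [444, 135] top L [381, 133] face bottomL [430, 178]
45 bottom L/R back [420, 183] [430, 146] top L [379, 136] face bottomL [413, 186]
60 bottom L/R back [402, 189] [413, 152] top L [376, 138] face bottomL [395, 190]
75 bottom L/R back [383, 191] [396, 155] top L [373, 140] face bottomL [375, 190]
90 bottom L/R back [364, 189] [378, 153] top L [369, 140] face bottomL [357, 187]
105 bottom L/R back [345, 183] [361, 149] top L [365, 140] face bottomL [339, 180]
counter 0.532051282051282 0.6730769230769231
95 53/155 52/154 53/140 56/102 57/ 98 58/102 56/100 60/ 86 70/ 54 81/ 64 73/ 57 68/ 51 81/ 75 91/ 57 136/ 66 130/ 70 122/ 66
103 53/156 54/157 51/152 52/155 54/154 53/156 54/155 54/156 52/164 76/ 63 71/ 59 54/137 54/153 141/ 89 127/ 68 127/ 80 132/ 74
111 54/
[... 776 characters left out ...]
5 53/124 53/154 53/101 53/110 50/177 51/144 50/183 42/114 38/184 39/182 51/156 52/155
167 54/102 53/100 53/124 55/118 54/ 96 53/ 97 54/102 53/ 97 53/103 53/149 52/172 51/156 50/155 44/116 38/182 52/154 53/156
175 56/101 56/ 98 56/100 54/100 54/101 52/ 99 53/101 55/102 53/102 53/146 51/182 54/101 55/100 54/103 53/154 53/155 52/152
183 56/100 57/101 57/100 56/100 55/ 99 53/113 54/100 57/101 56/103 50/138 52/173 55/114 55/102 54/125 53/159 54/157 51/155
191 56/100 87/149 88/152 86/151 55/140 54/136 54/139 54/117 55/ 99 56/104 53/154 52/157 52/155 53/156 52/156 51/157 51/156
199 61/101 92/234 89/148 88/153 57/102 56/156 54/155 55/158 52/153 52/155 53/154 52/155 52/155 53/154 50/152 53/158 53/157
```

Emit:
send_rows([
  {"dx": -0.7,"dy": 0,"dz": 0.02,"roll": 0,"claw": -0.21},
  {"dx": -1.4,"dy": 0,"dz": 0.04,"roll": 0,"claw": -0.21},
  {"dx": -2.1,"dy": 0,"dz": 0.04,"roll": 0,"claw": -0.21},
  {"dx": -2.1,"dy": 0,"dz": 0.04,"roll": 0,"claw": -0.21},
  {"dx": -2.1,"dy": 0,"dz": 0.04,"roll": 0,"claw": -0.21},
], grip_force=20)

```text
clock: 16.0
tcp_pos: [0.4368, -0.2003, 0.1844]
orientation: [-0.0, 0.001, 1.0, 0.0]
wrist_force: [-0.7, 0.6, 3.5]
finger_gap: 0.0336
grip_force: 11.8
```

```bash
python3 tilt.py; sed -i 's/range(95,205,8)/range(130,215,5)/;s/range(300,430,8)/range(360,460,5)/' mask.py; python3 mask.py
```

```text
[ 0.4368 -0.2003  0.1844] [-0.7  0.6  3.5] [0.17 0.33 0.02] 11.817257702350616
area 92.0 [[395, 132], [386, 147], [387, 154], [392, 153]]
0 bottom L/R back [481, 146] [486, 107] top L [405, 131] face bottomL [478, 154]
15 bottom L/R back [472, 164] [478, 125] top L [405, 134] face bottomL [467, 170]
30 bottom L/R back [459, 178] [465, 139] top L [404, 138] face bottomL [452, 183]
45 bottom L/R back [442, 188] [450, 150] top L [401, 140] face bottomL [434, 191]
60 bottom L/R back [423, 194] [432, 156] top L [399, 143] face bottomL [415, 195]
75 bottom L/R back [403, 195] [414, 159] top L [395, 144] face bottomL [395, 195]
90 bottom L/R back [383, 193] [396, 157] top L [391, 144] face bottomL [376, 191]
105 bottom L/R back [364, 187] [378, 152] top L [387, 144] face bottomL [357, 184]
counter 0.5192307692307693 0.6666666666666666
130 54/156 53/154 54/155 52/154 54/151 52/155 51/185 52/157 52/153 53/153 51/148 52/152 52/151 53/154 52/153 53/153 52/156 52/155 53/155 55/156
135 52/153 52/153 52/152 51/153 52/149 52/226 51/164 40/160 52/155 53/154 54/154 53/154 51/152 53/152 53/154 53/152 
[... 1487 characters left out ...]
3/100 52/130 50/151 52/153 52/153 53/154 53/156 52/153 54/157 52/155 54/155 53/155 52/155 50/155 52/155 52/155 51/156 52/153
195 53/149 53/157 53/155 55/159 52/155 53/154 51/154 52/156 51/155 53/153 53/156 53/155 52/154 52/155 53/155 54/155 51/152 52/153 51/156 52/157
200 53/156 53/154 54/154 54/155 53/153 53/156 53/154 52/155 54/156 53/156 52/157 52/156 52/155 52/154 53/158 53/158 51/156 52/155 52/153 53/155
205 52/153 53/154 58/154 52/153 52/155 53/156 53/154 53/154 54/155 54/157 53/157 52/154 53/154 52/157 51/156 52/153 52/155 52/156 51/156 53/155
210 79/174 79/178 79/181 79/181 80/203 53/153 54/155 51/155 53/154 52/155 53/152 53/154 52/157 53/154 51/154 54/155 51/154 51/154 52/155 53/156
```

Emit:
send_rows([
  {"dx": -0.5,"dy": 0,"dz": 0,"roll": 0,"claw": -0.21},
  {"dx": -1.0,"dy": 0,"dz": -0.02,"roll": 0,"claw": -0.21},
  {"dx": -1.5,"dy": 0,"dz": -0.08,"roll": 0,"claw": -0.21},
  {"dx": -2.0,"dy": 0,"dz": -0.16,"roll": 0,"claw": -0.21},
  {"dx": -2.0,"dy": 0,"dz": -0.16,"roll": 0,"claw": -0.21},
], grip_force=20)

```text
clock: 16.73
tcp_pos: [0.3859, -0.2, 0.1801]
orientation: [-0.0, 0.001, 1.0, 0.0]
wrist_force: [0.0, 0.3, -2.6]
finger_gap: 0.0335
grip_force: 11.7
```

```bash
python3 tilt.py; python3 mask.py
```

```text
[ 0.3859 -0.2     0.1801] [ 0.   0.3 -2.6] [0.15 0.12 0.03] 11.663992702960968
area 37.5 [[404, 146], [399, 157], [404, 155]]
0 bottom L/R back [506, 153] [509, 113] top L [428, 137] face bottomL [503, 161]
15 bottom L/R back [496, 171] [499, 131] top L [428, 141] face bottomL [491, 177]
30 bottom L/R back [481, 185] [486, 145] top L [426, 144] face bottomL [474, 189]
45 bottom L/R back [463, 195] [469, 155] top L [424, 147] face bottomL [456, 197]
60 bottom L/R back [443, 200] [451, 161] top L [421, 149] face bottomL [435, 201]
75 bottom L/R back [423, 202] [432, 164] top L [417, 150] face bottomL [415, 201]
90 bottom L/R back [402, 199] [413, 162] top L [413, 151] face bottomL [395, 197]
105 bottom L/R back [383, 193] [396, 157] top L [409, 150] face bottomL [376, 190]
counter 0.5098039215686274 0.673202614379085
130 54/154 53/153 52/151 53/155 52/153 54/155 51/153 52/154 52/148 52/151 53/152 53/155 53/152 53/152 54/155 52/155 53/153 52/153 53/153 53/155
135 53/158 51/152 53/156 54/154 52/151 53/154 52/153 58/147 52/155 52/157 54/155 54/154 52/153 54/155 52/155 53/153 54/155 53/155
[... 1474 characters left out ...]
6/100 52/112 51/143 52/153 55/157 53/156 52/154 53/158 52/155 52/152 54/156 53/155 51/152 50/153 53/154 51/152 53/157 54/155
195 56/100 56/ 98 57/101 57/102 53/154 52/153 54/155 53/154 53/156 53/154 53/156 53/156 52/153 53/156 52/156 54/155 52/156 53/155 52/155 52/155
200 52/116 55/125 56/ 99 52/155 53/153 53/156 52/153 52/153 52/154 52/155 52/155 51/153 50/153 51/154 52/155 52/154 50/153 52/153 53/156 52/155
205 56/107 53/154 57/151 54/153 53/154 52/153 52/153 52/155 55/154 52/155 52/153 53/155 54/154 53/156 52/155 52/155 52/154 53/156 52/153 53/156
210 80/171 79/176 80/177 79/176 79/173 55/156 53/154 54/155 52/155 53/153 53/155 53/153 52/154 53/155 54/155 53/156 52/152 53/153 52/155 53/156
```

Emit:
send_rows([
  {"dx": 0,"dy": 0,"dz": -0.06,"roll": 0,"claw": -0.21},
  {"dx": 0,"dy": 0,"dz": -0.12,"roll": 0,"claw": -0.21},
  {"dx": 0,"dy": 0,"dz": -0.12,"roll": 0,"claw": -0.21},
  {"dx": 0,"dy": 0,"dz": -0.12,"roll": 0,"claw": -0.21},
  {"dx": 0,"dy": 0,"dz": -0.12,"roll": 0,"claw": -0.21},
], grip_force=20)

```text
clock: 17.45
tcp_pos: [0.3882, -0.2003, 0.1796]
orientation: [0.001, -0.0, 1.0, -0.001]
wrist_force: [-2.4, 4.5, 15.2]
finger_gap: 0.0337
grip_force: 13.3
```

```bash
python3 -c "
from h import *
s=get_state();print(s['tcp_pos'].round(4),s['wrist_force'].round(2),s['ft_torque'].round(2))"
```

```text
[ 0.3882 -0.2003  0.1796] [-2.35  4.53 15.25] [0.86 0.57 0.03]
```

Emit:
send_rows([
  {"dx": 0,"dy": 0,"dz": 0.05,"roll": 0,"claw": -0.21},
  {"dx": 0,"dy": 0,"dz": 0.08,"roll": 0,"claw": -0.21},
  {"dx": 0,"dy": 0,"dz": 0.08,"roll": 0,"claw": -0.3},
  {"dx": 0,"dy": 0,"dz": 0.08,"roll": 0,"claw": -0.4},
  {"dx": 0,"dy": 0,"dz": 0.08,"roll": 0,"claw": -0.4},
], grip_force=60)

```text
clock: 18.08
tcp_pos: [0.3875, -0.2003, 0.1798]
orientation: [0.0, 0.0, 1.0, -0.0]
wrist_force: [-1.4, 2.0, 6.3]
finger_gap: 0.0331
grip_force: 58.9
```

```bash
python3 - <<'E'
from h import *
s=get_state();print(s['tcp_pos'].round(4),s['wrist_force'].round(2),s['ft_torque'].round(2))
c=read_camera("side");im=c["image"].astype(float)+1;b=im[:,:,0]/im[:,:,2]
for y in(-.177,-.223):print("foot exp",proj(c,[.387-.040,y,.0]))
for y in(-.125,-.275):print("edge exp",proj(c,[.427,y,0.]))
cv2.imwrite("pics/side_s.png",c["image"])
m=(b<.46)&(im[:,:,2]>95);m[:130]=0;m[200:]=0;m[:,:390]=0;m[:,440:]=0
v,u=np.where(m);print("leg lowest",v.max(),u[v==v.max()],v[u==u.max()],u.max())
E
```

```text
[ 0.3875 -0.2003  0.1798] [-1.44  2.03  6.29] [0.41 0.23 0.06]
foot exp (np.float64(417.77218874345346), np.float64(186.62615973199934))
foot exp (np.float64(420.8233439226542), np.float64(175.17910305355056))
edge exp (np.float64(383.07287425748325), np.float64(192.8072308574255))
edge exp (np.float64(395.5598390574785), np.float64(156.72966892519668))
leg lowest 184 [414 415 416 417] [171 172 173 174 175] 420
```

Emit:
send_rows([
  {"dx": 0,"dy": 0,"dz": 0.5,"roll": 0,"claw": -0.4},
  {"dx": 0,"dy": 0,"dz": 1.5,"roll": 0,"claw": -0.4},
  {"dx": 0,"dy": 0,"dz": 2.6,"roll": 0,"claw": -0.4},
  {"dx": 0,"dy": 0,"dz": 3.8,"roll": 0,"claw": -0.4},
  {"dx": 0,"dy": 0,"dz": 4.6,"roll": 0,"claw": -0.4},
], grip_force=60)

```text
clock: 18.75
tcp_pos: [0.3872, -0.2005, 0.2957]
orientation: [0.0, 0.0, 1.0, -0.0]
wrist_force: [1.0, 0.7, -3.0]
finger_gap: 0.0327
grip_force: 60.1
```

Emit:
send_rows([
  {"dx": 0.2,"dy": 0.6,"dz": 0.2,"roll": 0,"claw": -0.4},
  {"dx": 0.4,"dy": 1.8,"dz": 0.2,"roll": 0,"claw": -0.4},
  {"dx": 0.7,"dy": 3.2,"dz": 0.2,"roll": 0,"claw": -0.4},
  {"dx": 1,"dy": 4.6,"dz": 0.2,"roll": 0,"claw": -0.4},
  {"dx": 1.4,"dy": 6.0,"dz": 0.2,"roll": 0,"claw": -0.4},
], grip_force=60)

```text
clock: 19.38
tcp_pos: [0.4216, -0.0481, 0.2984]
orientation: [-0.001, 0.0, 1.0, 0.0]
wrist_force: [0.8, 0.5, -3.8]
finger_gap: 0.0329
grip_force: 60.2
```

Emit:
send_rows([
  {"dx": 0.5,"dy": 1.4,"dz": 0,"roll": 0.3,"claw": -0.4},
  {"dx": 1,"dy": 2.8,"dz": 0,"roll": 0.6,"claw": -0.4},
  {"dx": 1.6,"dy": 4.2,"dz": 0,"roll": 0.9,"claw": -0.4},
  {"dx": 2.2,"dy": 5.6,"dz": 0,"roll": 1.3,"claw": -0.4},
  {"dx": 2.9,"dy": 7,"dz": 0,"roll": 1.72,"claw": -0.4},
], grip_force=60)

```text
clock: 20.0
tcp_pos: [0.494, 0.127, 0.2982]
orientation: [-0.001, -0.121, 0.993, 0.0]
wrist_force: [0.7, -1.0, -3.0]
finger_gap: 0.0328
grip_force: 60.3
```

Emit:
send_rows([
  {"dx": 0.6,"dy": 1.3,"dz": 0,"roll": 0,"claw": -0.4},
  {"dx": 1.2,"dy": 2.6,"dz": 0,"roll": 0,"claw": -0.4},
  {"dx": 1.8,"dy": 3.9,"dz": 0,"roll": 0,"claw": -0.4},
  {"dx": 2.26,"dy": 4.8,"dz": 0,"roll": 0,"claw": -0.4},
  {"dx": 2.26,"dy": 4.8,"dz": -0.8,"roll": 0,"claw": -0.4},
], grip_force=60)

```text
clock: 20.62
tcp_pos: [0.5515, 0.2478, 0.2785]
orientation: [0.0, -0.121, 0.993, 0.0]
wrist_force: [0.8, -1.2, -2.5]
finger_gap: 0.0328
grip_force: 60.3
```

Emit:
send_rows([
  {"dx": 0,"dy": 0,"dz": -0.8,"roll": 0,"claw": -0.4},
  {"dx": 0,"dy": 0,"dz": -1.6,"roll": 0,"claw": -0.4},
  {"dx": 0,"dy": 0,"dz": -2.4,"roll": 0,"claw": -0.4},
  {"dx": 0,"dy": 0,"dz": -2.8,"roll": 0,"claw": -0.4},
  {"dx": 0,"dy": 0,"dz": -2.8,"roll": 0,"claw": -0.4},
], grip_force=60)

```text
clock: 21.25
tcp_pos: [0.55, 0.2451, 0.208]
orientation: [-0.001, -0.12, 0.993, -0.0]
wrist_force: [-0.1, -0.1, -3.2]
finger_gap: 0.033
grip_force: 60.3
```

```bash
python3 - <<'E'
from h import *
s=get_state();print(s['tcp_pos'].round(4),s['wrist_force'].round(2),s['ft_torque'].round(2),s["orientation"].round(4))
c=read_camera("side")
x,y,z=s['tcp_pos'];w=np.radians(13.75);X=np.array([np.cos(w),np.sin(w),0]);Y=np.array([-X[1],X[0],0])
P=lambda a,b,h:np.round(proj(c,np.array([x,y,0])+a*X+b*Y+[0,0,h+z-.180])).astype(int)
pts={"edgeL":P(.04,.075,0),"edgeR":P(.04,-.075,0),"footL":P(-.04,.023,0),"footR":P(-.04,-.023,0)}
print(pts)
im=c["image"].copy()
for p in pts.values():cv2.circle(im,tuple(int(i) for i in p),3,(255,0,255),1)
cv2.imwrite("pics/place.png",cv2.resize(im[150:400,150:450],None,fx=2.4,fy=2.4))
E
```

```text
[0.55   0.2451 0.208 ] [-0.07 -0.11 -3.21] [-0.04  0.08 -0.  ] [-1.400e-03 -1.197e-01  9.928e-01 -1.000e-04]
{'edgeL': array([253, 328]), 'edgeR': array([268, 261]), 'footL': array([299, 307]), 'footR': array([302, 286])}
```

View pics/place.png

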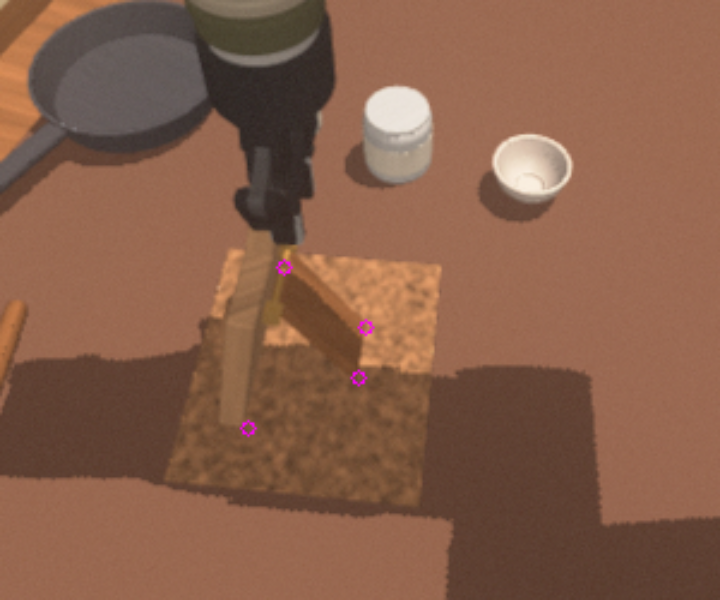

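Emit:
send_rows([
  {"dx": 0.02,"dy": 0.06,"dz": -0.3,"roll": 0,"claw": -0.4},
  {"dx": 0.02,"dy": 0.06,"dz": -0.55,"roll": 0,"claw": -0.4},
  {"dx": 0.02,"dy": 0.06,"dz": -0.72,"roll": 0,"claw": -0.4},
  {"dx": 0.02,"dy": 0.06,"dz": -0.8,"roll": 0,"claw": -0.4},
  {"dx": 0.02,"dy": 0.06,"dz": -0.8,"roll": 0,"claw": -0.4},
], grip_force=60)

```text
clock: 21.92
tcp_pos: [0.5516, 0.2462, 0.1892]
orientation: [-0.0, -0.119, 0.993, 0.0]
wrist_force: [0.1, 0.8, -2.8]
finger_gap: 0.0327
grip_force: 60.4
```

Emit:
send_rows([
  {"dx": 0,"dy": 0,"dz": -0.02,"roll": 0,"claw": -0.4},
  {"dx": 0,"dy": 0,"dz": -0.04,"roll": 0,"claw": -0.4},
  {"dx": 0,"dy": 0,"dz": -0.06,"roll": 0,"claw": -0.4},
  {"dx": 0,"dy": 0,"dz": -0.08,"roll": 0,"claw": -0.4},
  {"dx": 0,"dy": 0,"dz": -0.08,"roll": 0,"claw": -0.4},
], grip_force=60)

```text
clock: 22.55
tcp_pos: [0.5516, 0.2463, 0.1873]
orientation: [-0.0, -0.119, 0.993, 0.0]
wrist_force: [0.3, -0.2, -4.0]
finger_gap: 0.033
grip_force: 60.4
```

Emit:
send_rows([
  {"dx": 0,"dy": 0,"dz": -0.03,"roll": 0,"claw": -0.4},
  {"dx": 0,"dy": 0,"dz": -0.06,"roll": 0,"claw": -0.4},
  {"dx": 0,"dy": 0,"dz": -0.09,"roll": 0,"claw": -0.4},
  {"dx": 0,"dy": 0,"dz": -0.11,"roll": 0,"claw": -0.4},
  {"dx": 0,"dy": 0,"dz": -0.11,"roll": 0,"claw": -0.4},
], grip_force=60)

```text
clock: 23.18
tcp_pos: [0.5516, 0.2462, 0.1845]
orientation: [-0.0, -0.119, 0.993, 0.0]
wrist_force: [0.4, 0.6, -3.9]
finger_gap: 0.0327
grip_force: 60.4
```

Emit:
send_rows([
  {"dx": 0,"dy": 0,"dz": -0.02,"roll": 0,"claw": -0.4},
  {"dx": 0,"dy": 0,"dz": -0.04,"roll": 0,"claw": -0.4},
  {"dx": 0,"dy": 0,"dz": -0.06,"roll": 0,"claw": -0.4},
  {"dx": 0,"dy": 0,"dz": -0.06,"roll": 0,"claw": -0.4},
  {"dx": 0,"dy": 0,"dz": -0.06,"roll": 0,"claw": -0.4},
], grip_force=60)

```text
clock: 23.8
tcp_pos: [0.5519, 0.2465, 0.184]
orientation: [0.001, -0.12, 0.993, 0.0]
wrist_force: [-2.0, 0.7, 6.2]
finger_gap: 0.0328
grip_force: 61.2
```

Emit:
send_rows([
  {"dx": 0,"dy": 0,"dz": 0.01,"roll": 0,"claw": -0.35},
  {"dx": 0,"dy": 0,"dz": 0.02,"roll": 0,"claw": -0.25},
  {"dx": 0,"dy": 0,"dz": 0.02,"roll": 0,"claw": -0.215},
  {"dx": 0,"dy": 0,"dz": 0.02,"roll": 0,"claw": -0.21},
  {"dx": 0,"dy": 0,"dz": 0.02,"roll": 0,"claw": -0.205},
], grip_force=20)

```text
clock: 24.42
tcp_pos: [0.5518, 0.2465, 0.1837]
orientation: [0.0, -0.119, 0.993, 0.0]
wrist_force: [-0.6, 1.0, 3.1]
finger_gap: 0.0336
grip_force: 2.8
```

Emit:
send_rows([
  {"dx": 0,"dy": 0,"dz": 0,"roll": 0,"claw": -0.2},
  {"dx": 0,"dy": 0,"dz": 0,"roll": 0,"claw": -0.19},
  {"dx": 0,"dy": 0,"dz": 0,"roll": 0,"claw": -0.16},
  {"dx": 0,"dy": 0,"dz": 0,"roll": 0,"claw": -0.1},
  {"dx": 0,"dy": 0,"dz": 0,"roll": 0,"claw": 0},
], grip_force=20)

```text
clock: 25.05
tcp_pos: [0.5517, 0.2462, 0.1835]
orientation: [-0.0, -0.119, 0.993, -0.0]
wrist_force: [0.1, 0.3, 0.1]
finger_gap: 0.0425
grip_force: 0.0
```

```bash
cat > fin.py <<'E'
from h import *
s=get_state();print(s['tcp_pos'].round(4),s['wrist_force'].round(2),s["finger_gap"])
c=read_camera("side");im=c["image"].astype(float)+1
x,y=.5514,.2468;w=np.radians(13.75);X=np.array([np.cos(w),np.sin(w),0]);Y=np.array([-X[1],X[0],0])
P=lambda a,b,h:np.round(proj(c,np.array([x,y,0])+a*X+b*Y+[0,0,h+.004])).astype(int)
for n,a,b,h in(("edgeL",.04,.075,0),("footL",-.046,.023,.006),("footR",-.046,-.023,.006),("topL back",0.04-.0414,.075,.1545),("topL front",.04-.0414+.0193,.075,.1597)):print(n,P(a,b,h))
g=im[:,:,0]/im[:,:,2]
cv2.imwrite("pics/fin%d.png"%int(s["clock"]*10),c["image"])
E
python3 fin.py
```

```text
[0.5517 0.2462 0.1835] [0.12 0.26 0.09] 0.04249777025702187
edgeL [253 334]
footL [301 312]
footR [304 291]
topL back [266 296]
topL front [254 293]
```

Emit:
send_rows([
  {"dx": 0,"dy": 0,"dz": 0,"roll": 0,"claw": 0.15},
  {"dx": 0,"dy": 0,"dz": 0,"roll": 0,"claw": 0.3},
  {"dx": 0,"dy": 0,"dz": 0.6,"roll": 0,"claw": 0.3},
  {"dx": 0,"dy": 0,"dz": 2,"roll": 0,"claw": 0.3},
  {"dx": 0,"dy": 0,"dz": 3.5,"roll": 0,"claw": 0.3},
])

```text
clock: 25.72
tcp_pos: [0.5515, 0.2462, 0.2729]
orientation: [0.0, -0.119, 0.993, 0.0]
wrist_force: [1.6, -0.2, -0.1]
finger_gap: 0.0555
grip_force: 0.0
```

Emit:
send_rows([
  {"dx": 0,"dy": -2,"dz": 0,"roll": 0,"claw": 0.3},
  {"dx": 0,"dy": -4,"dz": 0,"roll": 0,"claw": 0.3},
  {"dx": 0,"dy": -6,"dz": 0,"roll": 0,"claw": 0.3},
  {"dx": 0,"dy": -8,"dz": 0,"roll": 0,"claw": 0.3},
  {"dx": 0,"dy": -10,"dz": 0,"roll": 0,"claw": 0.3},
])

```text
clock: 26.35
tcp_pos: [0.5518, -0.0053, 0.2725]
orientation: [0.001, -0.12, 0.993, -0.0]
wrist_force: [1.5, -0.1, 0.1]
finger_gap: 0.0557
grip_force: 0.0
```

```bash
python3 fin.py; python3 - <<'E'
from h import *
c=read_camera("side");im=c["image"].astype(int);d0=cv2.imread("pics/side0.png").astype(int)
b=100*im[:,:,0]//(im[:,:,2]+1)
for v in range(250,345,6):print(v," ".join("%2d/%3d"%(b[v,u],im[v,u,2]) for u in range(236,314,5)))
for n,(x0,y0,x1,y1) in {"jar":(260,172,288,210),"tin":(298,186,332,226),"bowl":(352,205,390,238)}.items():
    A,B=im[y0:y1,x0:x1],d0[y0:y1,x0:x1];print(n,abs(A-B).mean().round(1))
E
```

```text
[ 0.5518 -0.0053  0.2725] [ 1.55 -0.13  0.08] 0.055663532928546255
edgeL [253 334]
footL [301 312]
footR [304 291]
topL back [266 296]
topL front [254 293]
250 54/ 99 50/ 98 50/ 96 52/ 96 53/102 51/160 50/149 52/147 54/ 98 50/ 96 53/101 52/ 99 53/ 98 53/ 97 54/ 98 53/100
256 51/ 99 51/ 95 47/136 47/122 46/117 50/158 50/150 43/172 43/141 47/133 52/ 99 53/ 95 55/103 55/102 54/ 99 52/ 98
262 51/153 50/153 46/187 47/117 48/151 48/149 51/154 39/160 43/135 47/115 46/126 46/115 47/114 46/123 46/131 47/122
268 52/153 46/178 45/184 46/209 49/175 55/248 52/232 38/220 38/144 46/131 45/112 46/113 47/126 47/108 48/114 44/124
274 50/152 44/211 45/178 46/152 53/242 54/245 49/200 37/189 38/155 38/153 46/116 46/120 50/105 47/128 47/118 48/128
280 50/153 46/201 44/194 45/128 53/241 53/239 43/164 37/163 40/154 37/148 37/154 45/124 47/122 45/130 45/136 47/118
286 46/163 47/203 45/202 49/156 50/225 52/223 39/227 39/168 35/156 38/148 36/146 37/152 41/142 48/126 46/110 45/118
292 45/191 47/226 45/147 51/233 52/239 51/227 40/134 44/189 40/114 36/154 40/158 39/156 37/147 43/108 47/126 45/133
298 46/184 45/20
[... 236 characters left out ...]
/132 49/145 50/141 46/111 48/123 48/110 48/113 48/127 43/115 43/111 40/134 45/191 46/173 45/184
316 46/199 47/111 51/147 50/145 51/127 45/175 46/214 45/205 46/199 45/209 45/198 45/214 45/201 46/224 44/186 46/204
322 45/198 45/122 52/145 48/146 44/165 46/214 45/196 45/210 45/206 45/187 46/186 46/205 46/190 44/197 46/168 46/224
328 46/204 49/114 48/141 52/145 46/215 46/173 46/210 45/223 45/206 45/182 45/193 45/171 45/187 46/209 45/214 45/185
334 44/110 46/114 46/121 45/201 45/202 46/220 46/201 46/223 45/200 46/204 46/185 46/175 45/204 45/210 45/209 45/190
340 47/117 48/111 45/219 47/216 45/200 44/164 48/237 47/167 46/189 45/212 46/207 46/199 44/195 47/194 45/150 45/203
jar 7.5
tin 8.7
bowl 8.6
```

```bash
python3 -c "
from workcell import *
print(hand_in())"
```

```text
the job is handed in; nothing more can be done
None
```

The leg was swung out to its stop first, and the board now stands on the mat, leaning back on the leg with the recipe side away from the robot. The final side-camera check put its bottom edge and the leg's foot within about 5 mm of the planned mid-mat position; squareness was set from the measured mat angle but not checked again, and the jar, tin and bowl were not touched. Handed in at about 26 s.

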